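# Gauge the seam of a figurine mould

## Task

Pull the yellow-handled wedge gauge up out of the wooden tool block and slide its blade straight down into the middle of the open seam between the two plaster mould halves, until it drags snugly against both halves, without forcing it or driving it in up to the collar. Finish while still gripping the gauge and holding it still at that depth: do not let go. Leave the figurines, glue bottle and paint pots where they stand.

Things in the scene. Friction and masses are not known exactly. Their poses are not given: they have to be found in the camera images.
- gauge: loose wedge gauge, about 90 g, upright in the block slot. Origin: centre of the underside of its brass collar (34 x 24 mm, 8 thick, resting on the block); z up the handle. Yellow handle 24 mm (x) by 16 mm (y), 8 to 83 mm above the origin. Steel blade below, 22 mm wide (x), 96 mm long, thickness (y) tapering from 8 mm at the collar to 2 mm at the tip.
- gauge_tip (a point): middle of the gauge's blade tip, 96 mm below the collar's underside
- holder: fixed wooden tool block, 110 mm high, 60 mm wide (y), from 30 mm behind to 130 mm ahead of its origin along x. Origin on the bench under the middle of the slot (27 x 13 mm, 104 mm deep). Two brushes stand fixed in it 92 and 112 mm from the slot along +x, reaching 185 mm above the bench.
- half_a: plaster mould half on the +y side of the seam, 80 (x) x 35 mm (y), top 125 mm above the bench; set by a stiff screw. Origin: middle of its seam face, level with its top; x along the seam, z up. Both top edges are chamfered 12 mm deep, 8 mm wide each; below, the seam is parallel, 3 to 4.8 mm wide: the blade begins to drag with its tip 28 to 57 mm below the top.
- half_b: the other plaster half, on the -y side, mirror image of half_a; origin: middle of its seam face, level with its top. Sprung against the blade, 8 N per mm of opening. Both halves ride on one carriage that slides easily along y (8 mm at most), so centres itself on the blade. Blue end plates, 100 mm high, stand 83 mm either side of the seam.
- figurine_a: loose painted figurine, 75 mm tall, base 42 mm across, dark hair, terracotta front; origin at the centre of its underside. Leave alone.
- figurine_b: loose painted figurine, 75 mm tall, base 42 mm across, dark hair, green front; origin at the centre of its underside. Leave alone.
- figurine_c: loose painted figurine, 75 mm tall, base 42 mm across, dark hair, terracotta front, far out on the +y side; origin at the centre of its underside. Leave alone.
- glue: loose white glue bottle, 36 mm across, 85 mm tall; origin at the centre of its underside. Leave alone.
- pot_black: loose black paint pot, 48 mm across, 50 mm tall; origin at the centre of its underside. Leave alone.
- pot_blue: loose blue paint pot, 48 mm across, 50 mm tall; origin at the centre of its underside. Leave alone.
Things that resemble listed ones, but are neither listed nor needed, are in the scene too. There is more than one size of the gauge; the one meant has the size given above.

How it is judged:
On the way:
1. the gauge is gripped and drawn up clear of the tool block (height (world z) of gauge_tip above 0.112 m and contact force between the fingers and gauge above 1 N and contact force between gauge and holder below 0.1 N), for 0.2 s.
At the end, for the whole second after the job is handed in: Blade upright (0.15 rad) in the seam: tip 22 mm or more below the mould top and within 25 mm of the middle, collar 3 mm or more above the top, 2 to 15 N on each half; gauge gripped and at rest; figurines, bottle and pots upright and within 30 mm of their starts (z of gauge_tip in the frame of half_a below -0.022 m and z of gauge in the frame of half_a above 0.003 m and x of gauge_tip in the frame of half_a between -0.025 and 0.025 m and angle between gauge's own z axis and vertical below 0.15 rad and contact force between gauge and half_a between 2 and 15 N and contact force between gauge and half_b between 2 and 15 N and contact force between the fingers and gauge above 2 N and linear speed of gauge below 0.01 m/s and distance of each of figurine_a, figurine_b, figurine_c, glue, pot_black, pot_blue from where it was at the start of the episode below 0.03 m and angle between each of figurine_a, figurine_b, figurine_c, glue, pot_black, pot_blue's own z axis and vertical below 0.3 rad); the arm keeps its last pose, push and grip.
It fails at once if the gauge is forced or rammed against the mould (over 45 N) (contact force between gauge and half_a above 45 N or contact force between gauge and half_b above 45 N).
It fails at once if a figurine, the bottle or a pot is knocked over or shifted by more than 30 mm (distance of any of figurine_a, figurine_b, figurine_c, glue, pot_black, pot_blue from where it was at the start of the episode above 0.03 m or angle between any of figurine_a, figurine_b, figurine_c, glue, pot_black, pot_blue's own z axis and vertical above 0.5 rad).
It also fails if it takes over 45 s, if anything falls off the work surface, if the arm or the gripper's body presses on something with over 40 N, if the wrist force passes 120 N, or if a joint passes its speed limit or range.

## Robot

A 6-joint arm with a two-finger parallel gripper is mounted at the origin on the work surface. World frame = base frame: x ahead of the robot, y to its left, z up, the work surface at z = 0. Lengths are in m, angles in rad, forces in N, time in s.
With the tool pointing down it reaches from about 0.35 to 0.8 m from the base axis. Payload 7.3 kg.
Tool frame: the origin (TCP) lies midway between the tips of the shut fingers; the grasp point (between the pads) lies 19 mm behind it (robot.grip_depth is the distance from the TCP to the grasp point, in m); z points along the fingers, y is the line along which they close (so a half turn about z gives the same grasp; the last joint's range is limited). The gripper opens to 85 mm and grips with 20 to 120 N. Pads are 22 mm wide; open, the fingers measure 114 mm over their backs; the gripper's body (76 mm by 85 mm) begins 54 mm behind the grasp point. The pads swing forward as they close: fully open they stand 13 mm farther back than shut.
Start: joints at [1.091, 0.342, 1.524, -0, 1.275, -0.146], TCP at [0.172, 0.496, 0.231] pointing down, gripper open.
Joint ranges: [-2.53, 2.53], [-0.77, 2.02], [0.04, 2.7], [-1, 4.14], [0.28, 2.66], [-3.11, 3.11]. Speed limits (rad/s): [2.57, 2.57, 3.14, 3.14, 3.14, 3.14].

## Interface

Orientations are given as a unit quaternion [x, y, z, w].
In Python, from plant import telemetry, vision, order, robot gives the robot as it stands.
- The arm moves only by the shell command python3 -m jog 'ROWS' [OPENING] [FORCE]. ROWS is JSON, a list that holds one entry, the list of rows, each a list of 6 numbers: the shift along the tool's x, y, z scaled (see below), then the turn, a rotation vector about the tool's x, y, z scaled (see below). A call has 1 to 10 rows; each row is the pose to reach, as a shift and turn from the pose commanded when the call began, along the tool's axes at that moment, turning the shorter way round; what a row does not reach only later rows make up. The controller multiplies each number of a shift by 0.25 m and each number of a turn by 180 degrees. A row lasts 1/8 s, in which the tool goes at most 62.5 mm and 10.7 degrees, less where a joint would pass 70% of its speed; a pose out of reach is approached as far as the arm can. A call with a number of a shift or a turn outside -1 to 1 is refused whole. A call with a gripper value outside its range is refused whole. OPENING is the closure, from 0 (fully open) to 1 (shut), set as the call begins (- or left out, the last holds). The fingers move at their own pace and stop on an object; FORCE is the grip in N (left out, the last holds). Time passes only in rows, so rows that repeat a pose let the fingers close. It gives the time, the measured TCP pose, the force, the opening and the grip force at its end, in the units of the state.
- telemetry.sense(): the state, without advancing time (a new reading comes with each control period).
- vision.snapshot(name): name is "scene" or "top" or "wrist"; returns a dict with "frame" (420x560x3 uint8, red, green, blue), "z_map" (420x560 float32, m along the optical axis (not along the pixel's ray), 0 where there is no reading), "fovy" (degrees; the focal length in pixels is half the picture's height over the tangent of half this angle, whatever the lens; pixels are square), "cx", "cy" (the principal point, pixels), "position" and "orientation" of the camera in the world; the wrist camera has in their place "mount" (4x4, takes a point from camera to tool coordinates, whose origin is the TCP and whose axes are the flange's). Camera axes: x right, y down, z forward; pixel columns grow to the right and rows downward; lengths in m; the calibration is good to about 2 mm. A picture is of the moment at which its call begins: read the wrist's pose just before it.
- order.job_done(): hands the job in; it is judged then, once.
The state is a dict: "time_s": time; "joint_pos": joint angles; "qvel": joint speeds; "joint_torque": joint torques, N m; "eef_pos": TCP position; "orientation": TCP orientation; "ft_force": force on the tool from outside, world axes, zero at the start; "wrist_torque": the same for the moment, N m; "grip_width": finger opening in m; "finger_force": force on a finger pad.
Only numpy, scipy, OpenCV 4.12 (cv2) and the standard library are available. Lean on these libraries where they do the work, as an engineer would, in place of code of your own. Each camera call takes 0.05 s, during which the arm holds its last target. There are 200 camera calls.

## Working session

There is one attempt and no reset: what is moved stays moved. The work goes in short steps, Python scripts to look and compute and a shell command to move; the robot and the scene stay as the last step left them, time stands still between calls to the robot, and variables do not carry over. Pictures are saved under pics/ and viewed, at most 10 in all, crops included, and the job is handed in when it is done.

```bash
ls; mkdir -p pics
cat > h.py <<'E'
import numpy as np, cv2
from scipy.spatial.transform import Rotation as R
from plant import telemetry, vision, order, robot
def snap(name):
    s=telemetry.sense(); d=vision.snapshot(name)
    if 'mount' in d:
        T=np.eye(4);T[:3,:3]=R.from_quat(s['orientation']).as_matrix();T[:3,3]=s['eef_pos'];T=T@np.array(d['mount'])
    else:
        T=np.eye(4);T[:3,:3]=R.from_quat(d['orientation']).as_matrix();T[:3,3]=d['position']
    d['T']=T; d['f']=d['frame'].shape[0]/2/np.tan(np.radians(d['fovy'])/2)
    return d
def cloud(d):
    z=d['z_map'];v,u=np.mgrid[:z.shape[0],:z.shape[1]]
    P=np.stack([(u-d['cx'])/d['f']*z,(v-d['cy'])/d['f']*z,z],-1)
    return P@d['T'][:3,:3].T+d['T'][:3,3]
def save(d,n): cv2.imwrite('pics/'+n,d['frame'][...,::-1])
E
python3 - <<'E'
from h import *
import pickle
s=telemetry.sense();print(s['time_s'],s['eef_pos'],s['orientation'],s['grip_width'],s['ft_force'])
D={n:snap(n) for n in('scene','top','wrist')}
pickle.dump(D,open('d0.pkl','wb'))
for n in D: print(n,D[n]['T'][:3,3].round(3),D[n]['fovy'],(D[n]['z_map']>0).mean())
im=np.hstack([D[n]['frame'] for n in('scene','top')]);save(D['scene'],'s0.png');save(D['top'],'t0.png');
E
```

```text
pics
0.0 [0.17177236 0.49567437 0.23061905] [ 1.66102162e-01  9.86108237e-01 -7.45397403e-04 -2.47781885e-04] 0.08534856639621258 [8.91717639e-01 5.85178015e-02 7.91421966e-04]
scene [1.184 0.892 1.019] 44.32632566044692 0.9802933673469387
top [ 0.407 -0.017  1.513] 43.79678986607291 0.9960714285714286
wrist [0.096 0.522 0.374] 59.35061071789689 0.9960034013605442
```

View pics/s0.png

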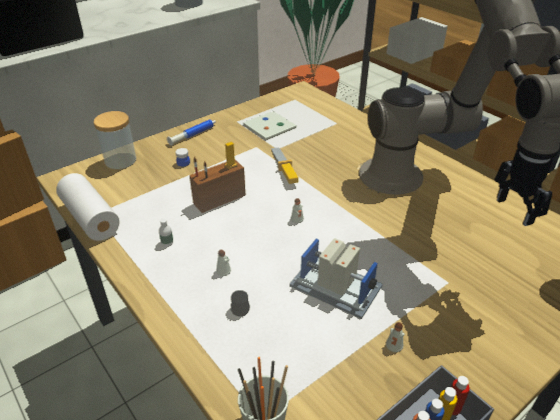

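View pics/t0.png

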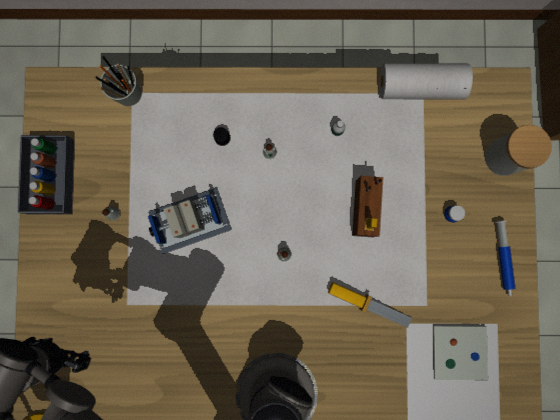

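The scene picture shows the gauge in the block at (230,155) and the mould at (340,265). The top picture shows the handle at (372,222), the block at (367,207) and the mould at (184,217). A larger yellow knife-like item lies loose at (350,295) and is not the target.

Run:
```python
from h import *
import pickle
D=pickle.load(open('d0.pkl','rb'))
for n,box in(('top',(340,165,400,245)),('scene',(180,130,260,215))):
    d=D[n];P=cloud(d);hsv=cv2.cvtColor(d['frame'],cv2.COLOR_RGB2HSV)
    m=np.zeros(hsv.shape[:2],bool);m[box[1]:box[3],box[0]:box[2]]=1
    y=m&(hsv[...,0]>18)&(hsv[...,0]<35)&(hsv[...,1]>150)&(hsv[...,2]>90)
    Q=P[y];print(n,'yellow',len(Q),np.median(Q,0).round(4),Q.min(0).round(3),Q.max(0).round(3))
    t=Q[Q[:,2]>.187]; print(' top',len(t),t.mean(0).round(4),cv2.minAreaRect((t[:,:2]*1000).astype(np.float32)))
    b=P[m&~y&(abs(P[...,2]-.110)<.006)];print(' block top',len(b),b[:,2].mean(),cv2.minAreaRect((b[:,:2]*1000).astype(np.float32)))
    box2={'top':(145,180,235,255),'scene':(285,230,390,315)}[n]
    m[:]=0;m[box2[1]:box2[3],box2[0]:box2[2]]=1
    p=P[m&(abs(P[...,2]-.125)<.008)];print(' plaster',len(p),np.median(p[:,2]),cv2.minAreaRect((p[:,:2]*1000).astype(np.float32)))
    bl=m&(abs(hsv[...,0].astype(int)-112)<12)&(hsv[...,1]>120)&(abs(P[...,2]-.100)<.008)
    p=P[bl]
    k=cv2.connectedComponentsWithStats(bl.astype(np.uint8))
    for i in range(1,k[0]):
        if k[2][i,4]>10:
            q=P[k[1]==i];print('  blue',len(q),q.mean(0).round(4),cv2.minAreaRect((q[:,:2]*1000).astype(np.float32)))
d=D['top']
a=cv2.resize(d['frame'][175:260,140:240],(800,680),interpolation=cv2.INTER_CUBIC)[:600]
b=cv2.resize(d['frame'][160:245,340:400],None,fx=6,fy=6,interpolation=cv2.INTER_CUBIC)
c=cv2.resize(d['frame'][175:260,140:240],None,fx=4.4,fy=6,interpolation=cv2.INTER_CUBIC)
cv2.imwrite('pics/t1.png',np.hstack([b,c])[...,::-1])
```

```text
top yellow 82 [ 0.4733 -0.2467  0.1911] [ 0.461 -0.259  0.112] [ 0.489 -0.235  0.2  ]
 top 53 [ 0.4779 -0.2477  0.1932] ((477.85357666015625, -247.61468505859375), (13.755125045776367, 23.48813247680664), 80.86044311523438)
 block top 1092 0.11035976542235502 ((527.4625244140625, -252.9149169921875), (61.284664154052734, 160.1712188720703), 85.77254486083984)
 plaster 736 0.1249089487930124 ((491.35308837890625, 253.56324768066406), (81.06534576416016, 74.01057434082031), 19.68588638305664)
  blue 115 [0.5194 0.1747 0.1   ] ((519.1327514648438, 174.62303161621094), (79.2055892944336, 10.408945083618164), 20.53325843811035)
  blue 117 [0.4636 0.3306 0.0996] ((463.6015319824219, 331.68829345703125), (78.45082092285156, 11.819945335388184), 19.657461166381836)
scene yellow 196 [ 0.482 -0.243  0.158] [ 0.301 -0.515 -0.   ] [ 0.498 -0.235  0.198]
 top 31 [ 0.482  -0.2455  0.1924] ((481.63543701171875, -244.77081298828125), (18.00860595703125, 22.569103240966797), 73.93285369873047)
 block top 582 0.11079680343270804 ((531.3634033203125, -252.21591186523438), (68.45597076416016, 165.1221923828125), 84.69788360595703)
 plaster 677 0.12533560138641708 ((493.54400634765625, 253.64999389648438), (89.25907135009766, 74.94116973876953), 19.887937545776367)
  blue 52 [0.5212 0.1773 0.1001] ((520.8348388671875, 177.00518798828125), (74.00057983398438, 6.479888916015625), 19.604982376098633)
  blue 87 [0.4662 0.334  0.1001] ((467.0046081542969, 333.9050598144531), (77.0792007446289, 8.160881042480469), 18.663110733032227)
```

View pics/t1.png

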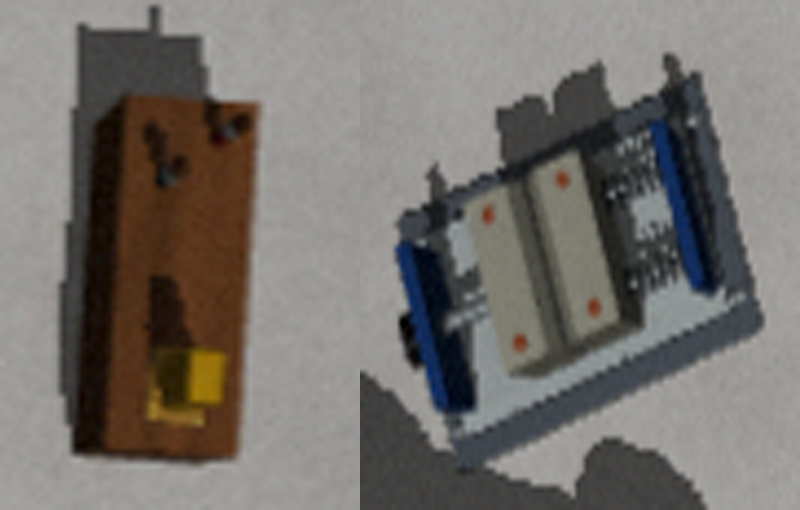

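```bash
cat >> h.py <<'E'
def row(p,yaw_y,s=None):
    """row numbers to reach TCP p with tool down and tool y at yaw_y deg"""
    s=s or telemetry.sense();R0=R.from_quat(s['orientation'])
    a=np.radians(yaw_y);y=np.array([np.cos(a),np.sin(a),0]);z=np.array([0,0,-1.]);x=np.cross(y,z)
    Rt=R.from_matrix(np.stack([x,y,z],1))
    sh=R0.inv().apply(np.array(p)-s['eef_pos'])/.25; tu=(R0.inv()*Rt).as_rotvec()/np.pi
    return np.r_[sh,tu].round(4).tolist()
E
python3 - <<'E'
from h import *
import pickle
D=pickle.load(open('d0.pkl','rb'));print(np.array(D['wrist']['mount']).round(3))
print(row([.36,.33,.29],110))
E
```

```text
[[ 0.001 -0.949 -0.314  0.08 ]
 [ 1.     0.     0.001 -0.001]
 [-0.001 -0.314  0.949 -0.143]
 [ 0.     0.     0.     1.   ]]
[-0.9283, -0.3802, -0.2365, -0.0003, -0.0002, -0.2174]
```

```bash
python3 -m jog '[[[-0.15,-0.06,-0.1,0,0,-0.04],[-0.35,-0.14,-0.2,0,0,-0.09],[-0.55,-0.22,-0.24,0,0,-0.14],[-0.75,-0.3,-0.24,0,0,-0.19],[-0.93,-0.38,-0.24,0,0,-0.217],[-0.93,-0.38,-0.24,0,0,-0.217]]]' 0 40 ; python3 -c "
from h import *
print(row([.457,.241,.33],110))"
```

```text
time_s: 0.9
eef_pos: [0.3625, 0.328, 0.291]
orientation: [-0.171, 0.985, -0.0, -0.0]
ft_force: [-0.9, 0.7, -0.5]
grip_width: 0.086
finger_force: 0.0
[-0.2388, -0.4552, -0.1559, -0.0002, -0.0001, -0.0018]
```

```bash
python3 -m jog '[[[-0.1,-0.19,-0.07,0,0,0],[-0.2,-0.38,-0.13,0,0,0],[-0.24,-0.455,-0.156,0,0,-0.002],[-0.24,-0.455,-0.156,0,0,-0.002],[-0.24,-0.455,-0.156,0,0,-0.002]]]'
python3 - <<'E'
from h import *
import pickle
d=snap('wrist');pickle.dump(d,open('w1.pkl','wb'));save(d,'w1.png')
P=cloud(d);m=(abs(P[...,2]-.125)<.005)&(np.hypot(P[...,0]-.4915,P[...,1]-.2536)<.07)
k=cv2.connectedComponentsWithStats(m.astype(np.uint8))
for i in range(1,k[0]):
    if k[2][i,4]>200:
        q=P[k[1]==i];print(len(q),q.mean(0).round(4),cv2.minAreaRect((q[:,:2]*1000).astype(np.float32)),k[3][i])
E
```

```text
time_s: 1.52
eef_pos: [0.4547, 0.2446, 0.3298]
orientation: [-0.176, 0.984, 0.0, -0.001]
ft_force: [0.3, 0.2, -1.0]
grip_width: 0.0855
finger_force: 0.0
2417 [0.4973 0.2336 0.1256] ((499.0000305175781, 234.6046142578125), (80.51614379882812, 31.770347595214844), 19.874347686767578) [256.60653703 207.32809268]
2403 [0.4831 0.2733 0.1256] ((485.1131896972656, 273.6369323730469), (81.0236587524414, 31.725255966186523), 19.766706466674805) [299.02122347 207.77153558]
```

View pics/w1.png

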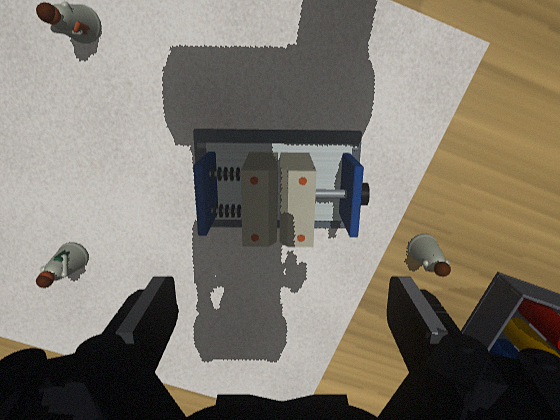

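The wrist picture shows the two plaster halves at (257,207) and (299,208) with the seam at column 278, and the halves' heights and sizes agree with those given. The seam centre is at (0.492, 0.254), yaw 19.8°. Next I go to the gauge.

Run:
```python
from h import *
s=telemetry.sense();print(row([.452,0.01,.33],98,s))
```

```text
[0.3364, -0.8765, -0.0005, 0.0001, -0.0003, 0.0687]
```

```bash
python3 -m jog '[[[0.06,-0.17,0,0,0,0.014],[0.13,-0.35,0,0,0,0.028],[0.2,-0.53,0,0,0,0.042],[0.27,-0.7,0,0,0,0.055],[0.336,-0.876,0,0,0,0.069],[0.336,-0.876,0,0,0,0.069]]]'; python3 -c "
from h import *
print(row([.452,-.2455,.33],86))"
```

```text
time_s: 2.33
eef_pos: [0.4524, 0.0078, 0.3301]
orientation: [-0.067, 0.998, -0.0, -0.0]
ft_force: [0.6, 1.2, 0.6]
grip_width: 0.0854
finger_force: 0.0
[0.1373, -1.0039, 0.0006, -0.0, -0.0001, 0.0649]
```

```bash
python3 -m jog '[[[0.027,-0.2,0,0,0,0.013],[0.055,-0.4,0,0,0,0.026],[0.082,-0.6,0,0,0,0.039],[0.11,-0.8,0,0,0,0.052],[0.137,-0.99,0,0,0,0.065],[0.137,-1,0,0,0,0.065],[0.137,-1,0,0,0,0.065]]]'
python3 - <<'E'
from h import *
d=snap('wrist');save(d,'w2.png')
P=cloud(d);hsv=cv2.cvtColor(d['frame'],cv2.COLOR_RGB2HSV)
y=(hsv[...,0]>18)&(hsv[...,0]<35)&(hsv[...,1]>130)&(hsv[...,2]>60)
near=np.hypot(P[...,0]-.478,P[...,1]+.2477)<.04
for n,zz,m in(('top',.193,y),('collar',.118,near),('block',.110,np.hypot(P[...,0]-.527,P[...,1]+.253)<.1)):
    q=P[m&near&(abs(P[...,2]-zz)<.005)] if n!='block' else P[m&(abs(P[...,2]-zz)<.005)]
    if len(q)>5: print(n,len(q),q.mean(0).round(4),cv2.minAreaRect((q[:,:2]*1000).astype(np.float32)))
E
```

```text
time_s: 3.2
eef_pos: [0.4537, -0.2416, 0.33]
orientation: [0.033, 0.999, 0.001, -0.0]
ft_force: [0.3, 0.9, -0.5]
grip_width: 0.0849
finger_force: 0.0
top 518 [ 0.477  -0.2485  0.1934] ((477.7721252441406, -248.73745727539062), (14.816655158996582, 23.218069076538086), 86.38518524169922)
collar 339 [ 0.4718 -0.2469  0.1187] ((483.21343994140625, -249.24989318847656), (27.553863525390625, 57.47149658203125), 77.93938446044922)
block 6334 [ 0.5254 -0.2525  0.111 ] ((528.7321166992188, -252.49835205078125), (60.120338439941406, 161.2159881591797), 86.04027557373047)
```

View pics/w2.png

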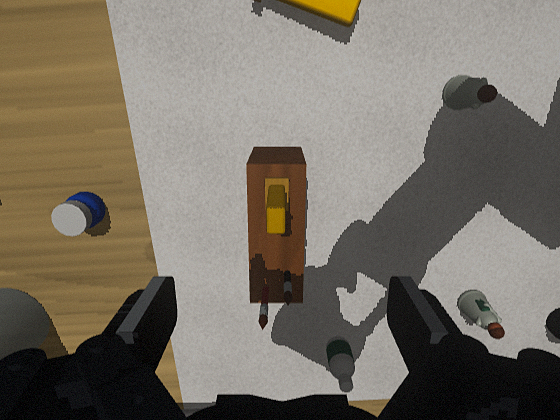

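The picture shows the block with the gauge handle at (277,210), and the brushes at (263,310) and (288,285) on the far side from the camera. The gauge is at (0.4777, -0.2487), with tool y needed at 86.2°.

```bash
python3 -c "
from h import *
print(row([.4777,-.2487,.139],86.2))"
```

```text
[-0.098, -0.0239, 0.7649, 0.0003, -0.0, 0.0006]
```

```bash
python3 -m jog '[[[-0.05,-0.012,0.1,0,0,0],[-0.098,-0.02,0.3,0,0,0],[-0.098,-0.02,0.4,0,0,0],[-0.098,-0.02,0.4,0,0,0],[-0.098,-0.02,0.4,0,0,0]]]'; python3 -c "
from h import *
print(row([.4777,-.2487,.139],86.2))"
```

```text
time_s: 3.88
eef_pos: [0.4782, -0.2492, 0.2319]
orientation: [0.033, 0.999, -0.001, 0.001]
ft_force: [-0.4, 0.5, 0.7]
grip_width: 0.0856
finger_force: 0.0
[0.0028, 0.0024, 0.3716, -0.0003, 0.0007, 0.0003]
```

```bash
python3 -m jog '[[[0.002,0.002,0.15,0,0,0],[0.002,0.002,0.28,0,0,0],[0.002,0.002,0.37,0,0,0],[0.002,0.002,0.37,0,0,0],[0.002,0.002,0.37,0,0,0]]]'; python3 -m jog '[[[0,0,0,0,0,0],[0,0,0,0,0,0],[0,0,0,0,0,0],[0,0,0,0,0,0],[0,0,0,0,0,0],[0,0,0,0,0,0],[0,0,0,0,0,0],[0,0,0,0,0,0]]]' 1 60
```

```text
time_s: 4.5
eef_pos: [0.4779, -0.2498, 0.1397]
orientation: [0.033, 0.999, -0.001, 0.001]
ft_force: [-0.5, 0.6, -0.2]
grip_width: 0.0854
finger_force: 0.0
time_s: 5.5
eef_pos: [0.4769, -0.2494, 0.1379]
orientation: [0.033, 0.999, -0.0, 0.0]
ft_force: [-0.6, 0.2, 2.8]
grip_width: 0.0152
finger_force: 59.4
```

Gripped (15 mm opening, 59 N). I lift straight up.

```bash
python3 -m jog '[[[0,0,-0.04,0,0,0],[0,0,-0.1,0,0,0],[0,0,-0.18,0,0,0],[0,0,-0.26,0,0,0],[0,0,-0.34,0,0,0],[0,0,-0.42,0,0,0],[0,0,-0.5,0,0,0],[0,0,-0.56,0,0,0],[0,0,-0.56,0,0,0],[0,0,-0.56,0,0,0]]]';  python3 - <<'E'
from h import *
s=telemetry.sense();print(row([.477,-.245,.30],86.2,s),row([.46,-.03,.30],98,s))
d=snap('wrist');save(d,'w3.png')
d=snap('scene');cv2.imwrite('pics/s3.png',cv2.resize(d['frame'][60:260,140:400],None,fx=3,fy=3)[...,::-1])
E
```

```text
time_s: 6.75
eef_pos: [0.4766, -0.2491, 0.2771]
orientation: [0.033, 0.999, 0.0, -0.0]
ft_force: [0.8, 0.1, -0.9]
grip_width: 0.0153
finger_force: 59.1
[-0.0005, 0.0167, -0.0914, 0.0002, -0.0003, -0.0001] [0.1247, 0.8703, -0.0907, 0.0003, -0.0003, -0.0657]
```

View pics/s3.png

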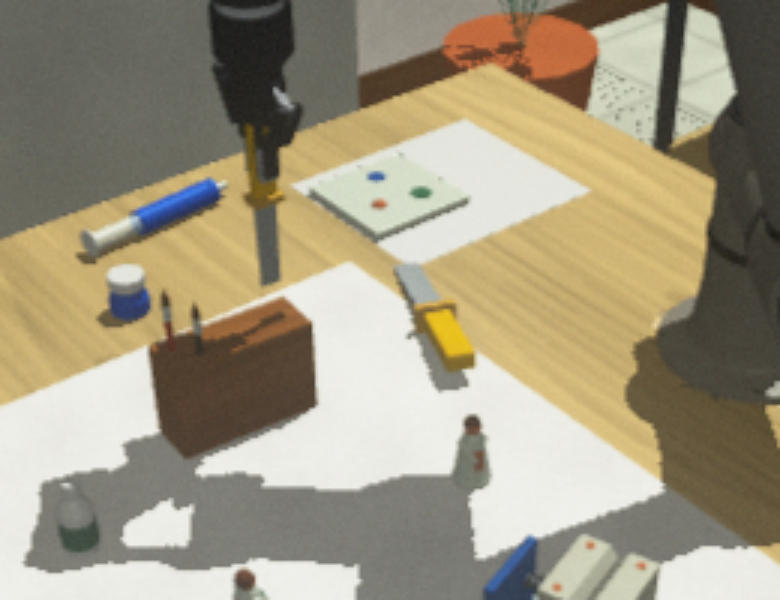

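The picture shows the gauge hanging upright from the fingers (collar at (265,195), tip at (268,280)), clear of the empty block. Now I carry it over to the mould.

```bash
python3 -m jog '[[[0.01,0.08,-0.05,0,0,-0.006],[0.03,0.2,-0.09,0,0,-0.015],[0.045,0.32,-0.09,0,0,-0.024],[0.065,0.46,-0.09,0,0,-0.035],[0.085,0.6,-0.09,0,0,-0.045],[0.1,0.73,-0.09,0,0,-0.055],[0.125,0.87,-0.09,0,0,-0.066],[0.125,0.87,-0.09,0,0,-0.066]]]';  python3 - <<'E'
from h import *
s=telemetry.sense();print(s['grip_width'],row([.485,.20,.30],109.8,s))
E
```

```text
time_s: 7.85
eef_pos: [0.4596, -0.0276, 0.301]
orientation: [-0.072, 0.997, 0.0, 0.0]
ft_force: [-0.4, 0.1, -0.4]
grip_width: 0.0153
finger_force: 59.4
0.015323079682667076 [-0.2322, 0.8861, 0.0046, 0.0001, 0.0002, -0.0639]
```

```bash
python3 -m jog '[[[-0.02,0.08,0,0,0,-0.006],[-0.05,0.2,0,0,0,-0.015],[-0.09,0.34,0,0,0,-0.024],[-0.13,0.48,0,0,0,-0.035],[-0.16,0.62,0,0,0,-0.045],[-0.2,0.75,0,0,0,-0.055],[-0.232,0.886,0,0,0,-0.064],[-0.232,0.886,0,0,0,-0.064]]]';  python3 - <<'E'
from h import *
s=telemetry.sense();print(s['grip_width'],row([.492,.2541,.29],109.8,s))
E
```

```text
time_s: 8.85
eef_pos: [0.4865, 0.1987, 0.3002]
orientation: [-0.171, 0.985, 0.0, -0.0]
ft_force: [-0.2, -1.1, -1.3]
grip_width: 0.0154
finger_force: 59.3
0.015432647354111885 [-0.0955, 0.201, 0.041, 0.0001, -0.0, -0.0004]
```

```bash
python3 -m jog '[[[-0.03,0.06,0.01,0,0,0],[-0.06,0.13,0.03,0,0,0],[-0.095,0.2,0.04,0,0,0],[-0.095,0.2,0.04,0,0,0],[-0.095,0.2,0.04,0,0,0],[-0.095,0.2,0.04,0,0,0]]]';  python3 - <<'E'
from h import *
s=telemetry.sense();print(s['grip_width'],row([.492,.2541,.29],109.8,s))
d=snap('wrist');P=cloud(d);T=np.linalg.inv(d['T'])
# frame of the seam
c=np.array([.492,.2541]);a=np.radians(19.8);ux=np.array([np.cos(a),np.sin(a)]);uy=np.array([-ux[1],ux[0]])
L=(P[...,:2]-c);X=L@ux;Y=L@uy;Z=P[...,2]
pm=(abs(Z-.1255)<.004)&(abs(X)<.045)
for sg in(1,-1):
    m=pm&(sg*Y>2e-3)&(abs(Y)<.045);print('plaster',sg,m.sum(),np.percentile(Y[m],[1,99]).round(4),np.percentile(X[m],[1,99]).round(4))
m=(Z>.15)&(Z<.25)&(abs(X)<.03)&(abs(Y)<.02)
for z0 in np.arange(.15,.26,.01):
    k=m&(Z>z0)&(Z<z0+.01)
    if k.sum()>5: print(round(z0,2),k.sum(),np.percentile(Y[k],[3,50,97]).round(4),np.percentile(X[k],[3,97]).round(4))
cv2.imwrite('pics/w4.png',cv2.resize(d['frame'][120:320,180:380],None,fx=3,fy=3)[...,::-1])
E
```

```text
time_s: 9.6
eef_pos: [0.4923, 0.2519, 0.2905]
orientation: [-0.17, 0.985, -0.0, 0.0]
ft_force: [0.5, 0.3, -1.0]
grip_width: 0.0153
finger_force: 59.1
0.015254142161361797 [-0.0019, 0.0088, 0.0019, -0.0, 0.0001, -0.0014]
plaster 1 3134 [0.0065 0.0362] [-0.0398  0.039 ]
plaster -1 3107 [-0.0364 -0.0068] [-0.0399  0.0379]
0.17 15 [-0.0031 -0.0016 -0.0009] [-0.0103 -0.0097]
0.18 15 [-0.0031 -0.0024 -0.0006] [-0.0103 -0.0097]
0.19 26 [-0.0038 -0.0021 -0.0004] [-0.0104 -0.0096]
0.2 31 [-0.0038 -0.0018  0.0001] [-0.0106 -0.0096]
0.21 37 [-0.0043 -0.0018  0.0001] [-0.0104 -0.0097]
0.22 52 [-0.0048 -0.0025  0.0005] [-0.0104 -0.0098]
0.23 64 [-0.0053 -0.0025  0.0005] [-0.0104 -0.0097]
0.24 72 [-0.0053 -0.0022  0.0008] [-0.0105 -0.0097]
```

View pics/w4.png

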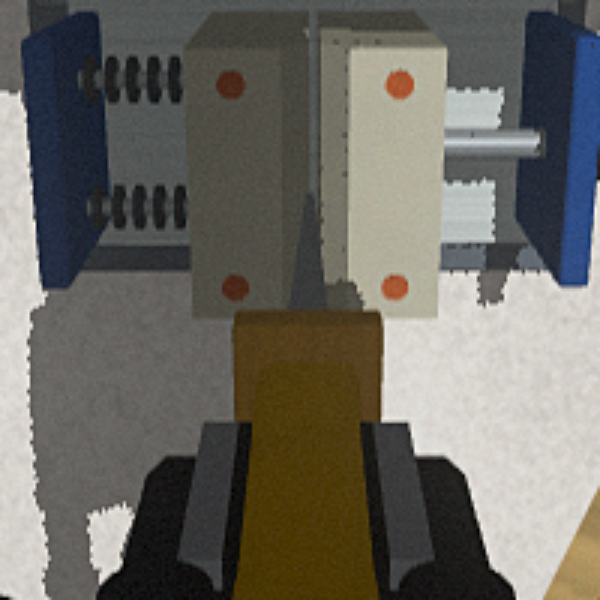

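The crop shows the blade (edge at (310,200)) about 2 mm toward −y of the seam line at column 314, well inside the chamfers. I shift it by 2 mm, then lower gently to just above the drag zone.

```bash
python3 -m jog '[[[0,0.008,0.03,0,0,0],[0,0.008,0.08,0,0,0],[0,0.008,0.12,0,0,0],[0,0.008,0.15,0,0,0],[0,0.008,0.17,0,0,0],[0,0.008,0.19,0,0,0],[0,0.008,0.21,0,0,0],[0,0.008,0.225,0,0,0],[0,0.008,0.24,0,0,0],[0,0.008,0.24,0,0,0]]]';  cat > look.py <<'E'
from h import *
F=[]
import sys
for i in range(int(sys.argv[1])):
    d=snap('wrist');s=telemetry.sense();F.append(np.r_[s['ft_force'],s['wrist_torque'],s['eef_pos'][2]])
print('F',np.mean(F,0).round(3),np.std(F,0)[:3].round(2),s['grip_width'])
P=cloud(d);c=np.array([.492,.2541]);a=np.radians(19.8);ux=np.array([np.cos(a),np.sin(a)]);uy=np.array([-ux[1],ux[0]])
L=(P[...,:2]-c);X=L@ux;Y=L@uy;Z=P[...,2]
pm=(abs(Z-.1255)<.003)&(X>-.03)&(X<.035)
o=[np.median(Y[pm&(g*Y>2e-3)&(abs(Y)<.045)]) for g in(1,-1)]
print('halves Y',np.round(o,5),'sep',round(o[0]-o[1],5))
save(d,'last.png')
E
python3 look.py 4
```

```text
time_s: 10.9
eef_pos: [0.4915, 0.254, 0.23]
orientation: [-0.17, 0.985, -0.0, -0.0]
ft_force: [0.1, -0.4, -0.6]
grip_width: 0.0153
finger_force: 59.4
F [ 0.057 -0.206 -1.015 -0.154 -0.008 -0.011  0.23 ] [0.43 0.18 0.51] 0.015778143336175585
halves Y [ 0.0235 -0.0234] sep 0.0469
```

```bash
python3 -m jog '[[[0,0,0.012,0,0,0],[0,0,0.024,0,0,0],[0,0,0.036,0,0,0],[0,0,0.036,0,0,0]]]'|grep -E 'ft|pos'; python3 look.py 4;python3 -m jog '[[[0,0,0.01,0,0,0],[0,0,0.02,0,0,0],[0,0,0.02,0,0,0]]]'|grep -E 'ft|pos'; python3 look.py 4
```

```text
eef_pos: [0.4914, 0.2541, 0.2209]
ft_force: [-1.0, -0.6, -0.4]
F [-0.142 -0.452 -1.421 -0.141 -0.01   0.016  0.221] [0.67 0.74 0.15] 0.015689914278174996
halves Y [ 0.02389 -0.0233 ] sep 0.04719
eef_pos: [0.4915, 0.2541, 0.216]
ft_force: [-0.2, -0.2, -1.2]
F [ 0.528 -0.366 -0.961 -0.128 -0.093  0.     0.216] [0.54 0.47 0.3 ] 0.015600400995450927
halves Y [ 0.02403 -0.02341] sep 0.04744
```

No drag yet (tip about 33 mm deep). I keep lowering in small steps.

```bash
python3 -m jog '[[[0,0,0.01,0,0,0],[0,0,0.02,0,0,0],[0,0,0.02,0,0,0]]]'|grep -E 'ft|pos'; python3 look.py 6;python3 -m jog '[[[0,0,0.01,0,0,0],[0,0,0.02,0,0,0],[0,0,0.02,0,0,0]]]'|grep -E 'ft|pos'; python3 look.py 6
```

```text
eef_pos: [0.4917, 0.2542, 0.2112]
ft_force: [1.5, -0.5, -0.3]
F [ 1.202 -0.346 -0.629 -0.046 -0.32   0.005  0.211] [0.71 0.47 0.69] 0.015339939552693034
halves Y [ 0.02416 -0.02361] sep 0.04776
eef_pos: [0.4917, 0.2542, 0.2064]
ft_force: [1.4, -0.3, 2.1]
F [ 0.982 -0.321  2.388 -0.052 -0.236  0.03   0.206] [0.42 0.68 0.39] 0.015506041220741123
halves Y [ 0.02442 -0.02395] sep 0.04837
```

```bash
python3 -m jog '[[[0,0,0.008,0,0,0],[0,0,0.016,0,0,0],[0,0,0.016,0,0,0]]]'|grep -E 'ft|pos'; python3 look.py 6
```

```text
eef_pos: [0.4917, 0.2542, 0.2025]
ft_force: [0.7, -1.0, 3.8]
F [ 0.361 -0.458  4.911 -0.094 -0.171  0.033  0.203] [0.33 0.21 0.62] 0.015096393948019734
halves Y [ 0.02452 -0.02421] sep 0.04873
```

Drag began near TCP z = 0.2115. I'm now about 9 mm beyond it, with 5.9 N of vertical drag. By spring rate and drag, that means roughly 5–9 N per half, mid-window. I let it settle and check that it is steady.

```bash
python3 -m jog '[[[0,0,0,0,0,0],[0,0,0,0,0,0],[0,0,0,0,0,0],[0,0,0,0,0,0],[0,0,0,0,0,0],[0,0,0,0,0,0]]]'; python3 look.py 6; python3 -c "
from h import *
d=snap('wrist');cv2.imwrite('pics/w5.png',d['frame'][...,::-1])"
```

```text
time_s: 15.15
eef_pos: [0.4917, 0.2542, 0.2025]
orientation: [-0.17, 0.985, 0.0, 0.0]
ft_force: [0.5, -1.0, 5.8]
grip_width: 0.0152
finger_force: 60.2
F [ 0.538 -0.091  4.757 -0.114 -0.168  0.006  0.203] [0.54 0.55 0.18] 0.0150919832885198
halves Y [ 0.0246  -0.02419] sep 0.04879
```

View pics/w5.png

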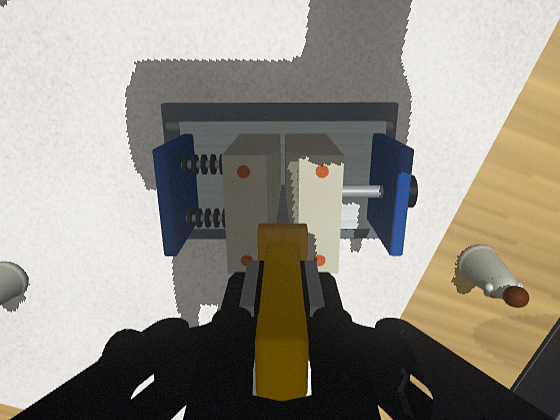

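The picture shows the blade in mid-seam at (283,195), the gauge upright and gripped with its collar at (283,235), and the figurines standing. The forces are steady, so I hand the job in.

```bash
python3 -c "
from plant import order
print(order.job_done())"
```

```text
the job is handed in; nothing more can be done
None
```

I handed the job in with the gauge still gripped and steady in mid-seam, its tip about 47 mm below the mould top, the collar well clear and an estimated 5–9 N on each half; the hand-in call returned no verdict.

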